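Seal a parts case in the stockroom

ROBOT

A 6-joint arm with a two-finger parallel gripper is mounted at the origin on the work surface. World frame = base frame: x ahead of the robot, y to its left, z up, the work surface at z = 0. Lengths are in m, angles in degrees, forces in N, time in s.
With the tool pointing down it reaches from about 0.3 to 0.75 m from the base axis. Payload 8.5 kg.
Tool frame: the origin (TCP) lies between the finger pads; the fingertips stand 22 mm ahead of it and the grasp point (between the pads) lies 3 mm ahead of it (env.nose_length is the distance from the TCP to the fingertips, in m); z points along the fingers, x is the direction in which the jaws open and shut, and the axes are right-handed (so a half turn about z gives the same grasp; the last joint's range is limited). The gripper opens to 85 mm and grips with 20 to 120 N. Pads are 22 mm wide; open, the fingers measure 114 mm over their backs; the gripper's body (76 mm by 85 mm) begins 54 mm behind the grasp point. The pads swing forward as they close: fully open they stand 13 mm farther back than shut.
Start: joints at [-12.336, 21.807, 74.336, -0, 83.858, -12.336], TCP at [0.55, 0, 0.253] pointing down, gripper open.
Joint ranges: [-178.18, 178.18], [-50.72, 133.34], [12.68, 142.11], [-81.47, 261.47], [9.98, 163.14], [-165.26, 165.26]. Speed limits (degrees/s): [136.94, 136.94, 180, 180, 180, 180].

INTERFACE

Orientations are given as a 3x3 rotation matrix whose columns are the frame's x, y, z axes.
In Python, from rig import env gives the robot as it stands.
- The arm moves only by the tool arm_command, never from a script. Its argument "steps" is a list of rows, each an object with "delta_pos": the shift along the world's x, y, z in mm, a list of three; "dr": the turn, a rotation vector about the world's x, y, z in degrees, a list of three. In form: [{"delta_pos": [dx, dy, dz], "dr": [wx, wy, wz]}, ...]. A call has 1 to 20 rows; each row shifts and turns the commanded pose from where the row before left it; what a row does not reach is not made up. A row lasts 1/10 s, in which the tool goes at most 50 mm and 8.59 degrees, less where a joint would pass 70% of its speed; a pose out of reach is approached as far as the arm can. A call with a gripper value outside its range is refused whole. "grip" is the opening, from 0 (shut) to 1 (fully open), set as the call begins (left out, the last holds). The fingers move at their own pace and stop on an object; "squeeze" is the grip in N (left out, the last holds). Time passes only in rows, so rows that do not move let the fingers close. It gives the time, the measured TCP pose, the force and the opening at its end, in the units of the state.
- env.observe(): the state, without advancing time (a new reading comes with each control period).
- env.get_image(name): name is "scene" or "side" or "wrist"; returns the picture (400x640x3 uint8, blue, green, red); there is no depth.
- env.get_calibration(name): a dict with "fx", "fy", "cx", "cy" (pixels), "view" (4x4, takes a point from world to camera coordinates). Camera axes: x right, y up, looking along -z (the intrinsics and any distortion apply to the point x, -y, -z); pixel columns grow to the right and rows downward; lengths in m; the calibration is good to about 2 mm. A picture is of the moment at which its call begins: read the wrist's pose just before it. get_calibration takes no time and is no camera call; for the wrist camera it gives the pose at the moment of the call.
- env.close_job(): hands the job in, once; it reports no verdict.
The state is a dict: "time_s": time; "q": joint angles; "qvel": joint speeds; "joint_efforts": joint torques, N m; "position": TCP position; "tool_rot": TCP orientation; "ft_force": force on the tool from outside, world axes, zero at the start; "wrist_torque": the same for the moment, N m; "grip_width": finger opening in m.
Only numpy, scipy, OpenCV 4.12 (cv2) and the standard library are available. Lean on these libraries where they do the work, as an engineer would, in place of code of your own. Each camera call takes 0.05 s, during which the arm holds its last target. There are 200 camera calls.

TASK

Shut the blue lid of the grey parts case: swing it down and press its front edge against the rubber seal until the red spring catch snaps over it and the lid stays down when you let go. Then swing the steel hasp over so that it lies flat on the lid, with the staple through its slot. Leave the carton, the pulley and the bearing beside the case where they are.

Things in the scene. Friction and masses are not known exactly. Their poses are not given: they have to be found in the camera images.
- case: Grey plastic tub fixed to the bench, 200 (x) by 280 (y) by 90 mm high, open on top, bearings inside. Origin: centre of its underside, on the bench; it stands level. Its front (-x, roughly facing the robot) carries the red spring catch in the middle and the hasp's bracket at y = +90 mm. Offsets called 'case frame' are in this frame.
- lid (a joint): Angle of the blue lid, rad: 0 = level, hard shut on its stop; grows as it opens, at most 1.5. The stiff hinge keeps it where it is left; swinging it takes 1 to 5 N near the front. It meets the springy seal at about 0.05. Pressed below about 0.01 the catch snaps over its lip; let go, it then rests at 0.009 to 0.015. Not caught, the seal lifts it above 0.025.
- lid_hinge (a point): Point on the lid's hinge axis, mid-width: case frame (100, 0, 95) mm, at the side away from the front. The lid swings about the case's y axis here, its front rising as it opens.
- lid_pad (a point): Centre of the white push pad (46 by 76 mm) on the lid's outer face, 165 mm from the hinge axis, 11 mm off the hinge plane: the place to press. Against the seal the push needed here grows to 10 to 18 N just before the catch snaps.
- lid_edge (a point): Middle of the lid's front edge, on its outer face, 205 mm from the hinge axis. The lid is a flat blue panel 286 mm wide and 10 mm thick, its underside in the plane of the hinge axis. A steel lip 40 mm wide stands 8 mm further out in the middle of the edge. A small dark staple stands 14 mm above the lid at case y = +90 mm, 180 mm from the hinge axis.
- catch (a joint): Travel of the red spring catch, m: 0 = sprung home, about 0.005 while the lid's lip pushes it aside towards the front, at most 0.010. It works by itself; it needs no touching.
- catch_nose (a point): Tip of the red catch's nose, case frame (-108, 0, 105) mm when sprung home; the catch is 34 mm wide and its sloped top reaches 117 mm above the bench. The lid's lip ends up under it.
- hasp (a joint): Angle of the steel hasp, rad: 0 = flat along the lid, over the staple; pi/2 = upright; up to 2.6 = leaning towards the front, away from the lid. It stays where it is left; about 1 N at its end swings it. It can lie flat only when the lid is latched.
- hasp_hinge (a point): Point on the hasp's hinge axis, mid-width: case frame (-120, 90, 109.5) mm. The axis runs along the case's y.
- hasp_tip (a point): Free end of the hasp, on its outer (upper when closed) face, mid-width, 72 mm from its hinge axis. The hasp is a plate 26 mm wide and 4 mm thick with a slot 28 to 58 mm from the axis; 58 to 72 mm and 2 to 26 mm are solid.
- carton: Bystander: open cardboard carton, 100 by 75 by 55 mm high, loose. Origin: centre of its underside.
- pulley: Bystander: aluminium V pulley lying flat, 72 mm across, 34 mm high, loose. Origin: centre of its underside.
- bearing: Bystander: dark steel bearing ring lying flat, 62 mm across, 18 mm high, loose. Origin: centre of its underside.

How it is judged (in metres and radians):
On the way, in this order (a step that is already met when the one before it is completed fails the run):
1. the lid is latched under the catch and stays down untouched (value of joint lid below 0.02 rad and contact force between each of the arm, the fingers and case below 0.5 N), for 0.3 s.
2. the hasp lies flat over the staple (value of joint hasp below 0.1 rad and value of joint lid below 0.02 rad), for 0.2 s.
At the end, for the whole second after the job is handed in: The lid is latched (below 0.02 rad) and still, the hasp lies flat over the staple (within 0.1 rad) and still, and the carton, pulley and bearing are within 30 mm of where they stood (all of step 2 and velocity of joint hasp between -0.05 and 0.05 rad/s and velocity of joint lid below 0.05 rad/s and distance of each of carton, pulley, bearing from where it was at the start of the episode below 0.03 m); the robot touches nothing.
It fails at once if the carton, pulley or bearing is pushed more than 30 mm (distance of any of carton, pulley, bearing from where it was at the start of the episode above 0.03 m).
It also fails if it takes over 48 s, if anything falls off the work surface, if the arm or the gripper's body presses on something with over 40 N, if the wrist force passes 120 N, or if a joint passes its speed limit or range.

## Working session

There is one attempt and no reset: what is moved stays moved. The work goes in short steps, Python scripts to look and compute and a tool call to move; the robot and the scene stay as the last step left them, time stands still between calls to the robot, and variables do not carry over. Pictures are saved under pics/ and viewed, about 8 in all and at most 12, crops included, and the job is handed in when it is done.

Besides the shell and the picture viewer there is one more tool, called after "Request:" by a JSON object that holds its "fn" and its "kwargs", one argument or row to a line. arm_command: Moves the arm, as the interface text tells. Its arguments: {"type":"object","properties":{"steps":{"type":"array"},"grip":{"type":"number"},"squeeze":{"type":"number"}},"required":["steps"]}

```bash
mkdir -p pics; ls; cat > h.py <<'E'
import numpy as np, cv2
from rig import env
def snap(n,f):
    im=env.get_image(n); cv2.imwrite('pics/'+f,im); return im
def proj(n,P):
    c=env.get_calibration(n); V=np.array(c['view']); P=np.atleast_2d(P)
    p=P@V[:3,:3].T+V[:3,3]
    return np.c_[c['cx']+c['fx']*p[:,0]/-p[:,2], c['cy']-c['fy']*p[:,1]/-p[:,2]]
def ray(n,u,v):
    c=env.get_calibration(n); V=np.array(c['view']); R=V[:3,:3]
    d=np.array([(u-c['cx'])/c['fx'],-(v-c['cy'])/c['fy'],-1.]); return -R.T@V[:3,3], R.T@d
def onz(n,u,v,z):
    o,d=ray(n,u,v); return o+d*(z-o[2])/d[2]
E
python3 - <<'E'
from h import *
a=snap('scene','a.png');b=snap('side','b.png')
for n in('scene','side'):
    c=env.get_calibration(n);print({k:v for k,v in c.items() if k!='view'}, ray(n,320,200))
print(env.observe()['position'],env.nose_length)
E
```

```text
pics
{'fx': 411.16576670701335, 'fy': 411.16576670701335, 'cx': 323.2892732936334, 'cy': 199.07285301587677} (array([ 0.68717202, -0.37976749,  0.89341131]), array([-0.1069577,  0.4525234, -0.885354 ]))
{'fx': 424.6011513400857, 'fy': 424.6011513400857, 'cx': 313.97821096686766, 'cy': 204.90417202104814} (array([ 0.19265763, -0.57533644,  0.70525378]), array([ 0.46455504,  0.62338701, -0.62921522]))
[5.49762442e-01 7.62508389e-05 2.52778744e-01] 0.022
```

View pics/a.png

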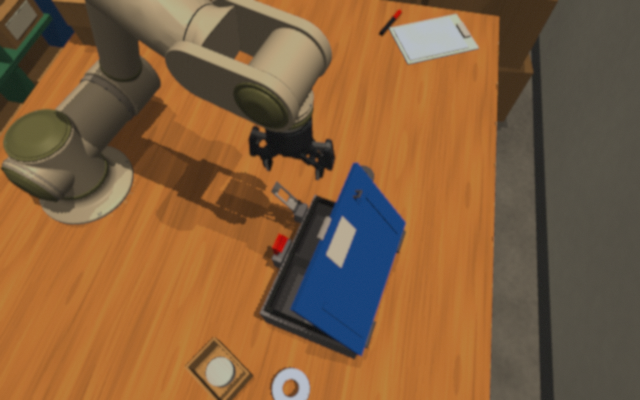

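View pics/b.png

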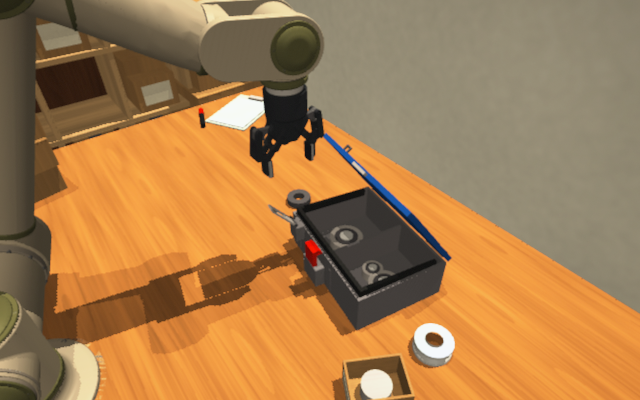

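The scene view shows the case yawed, with its lid open about 50–60°, the red catch at (280,243), the white pad at (341,242) and the hasp at (285,195). The side view shows the tub rim, the catch at (313,252), the hasp at (282,213) and the bearing at (298,198). The carton and pulley sit at the near end. I'll zoom in next.

```bash
python3 - <<'E'
import cv2,numpy as np
a=cv2.imread('pics/a.png')[150:360,235:425];b=cv2.imread('pics/b.png')[130:330,250:460]
A=cv2.resize(a,None,fx=2.0,fy=2.0,interpolation=3);A=cv2.resize(a,(380,420),interpolation=cv2.INTER_CUBIC);B=cv2.resize(b,(420,400),interpolation=cv2.INTER_CUBIC)
B=cv2.copyMakeBorder(B,0,20,0,0,0);cv2.imwrite('pics/c.png',np.hstack([A,B]))
E
```

```text
(no output)
```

View pics/c.png

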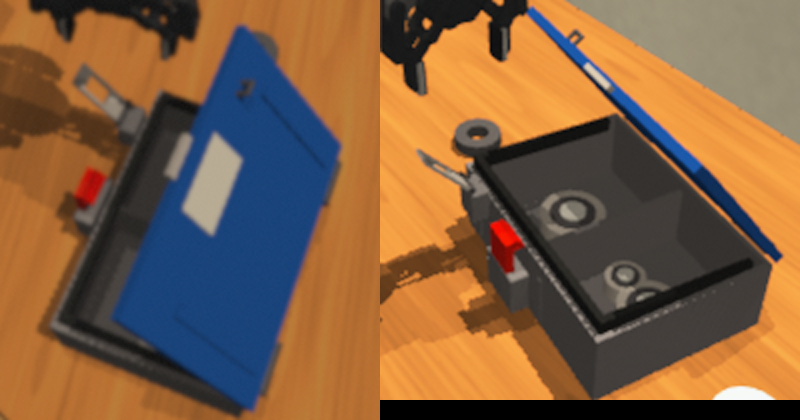

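The crop gives the tub corners in both views. The near-front rim corner is at side (359,298.5) and scene (261,314). The far-front corner is at side (300,212) and scene (315,198).

```bash
cat >> h.py <<'E'
def tri(*obs):
    A=np.zeros((3,3));b=np.zeros(3)
    for n,u,v in obs:
        o,d=ray(n,u,v);d=d/np.linalg.norm(d);M=np.eye(3)-np.outer(d,d);A+=M;b+=M@o
    return np.linalg.solve(A,b)
def red(im):
    h=cv2.cvtColor(im,cv2.COLOR_BGR2HSV);m=((h[...,0]<8)|(h[...,0]>172))&(h[...,1]>190)&(h[...,2]>90);return m.astype(np.uint8)
E
python3 - <<'E'
from h import *
for nm,n,u,v,z in [('FN','side',359,298.5,.09),('RN','side',445,262.5,.09),('FF','side',300,212,.09),('FNb','side',358,329,0),('FN','scene',261,314,.09),('FF','scene',315,197.5,.09)]: print(nm,n,onz(n,u,v,z))
print(tri(('side',359,298.5),('scene',261,314)))
print('catch',tri(('side',313,252),('scene',280,243)))
a=cv2.imread('pics/a.png');b=cv2.imread('pics/b.png')
for n,im in(('scene',a),('side',b)):
    k,_,st,ce=cv2.connectedComponentsWithStats(red(im));print(n,[(st[i],ce[i]) for i in range(1,k) if st[i,4]>30])
# pad, lid corners
h=cv2.cvtColor(a,cv2.COLOR_BGR2HSV);m=cv2.inRange(h,(105,150,60),(125,255,255));m=cv2.morphologyEx(m,3,np.ones((15,15)));c=max(cv2.findContours(m,0,2)[0],key=cv2.contourArea)
print(cv2.approxPolyDP(c,6,True).reshape(-1,2).tolist())
print('hasp tip',tri(('scene',274,185),('side',271,208)))
E
```

```text
FN side [ 0.53300538 -0.23201332  0.09      ]
RN side [ 0.72223592 -0.26759047  0.09      ]
FF side [0.58601649 0.02761889 0.09      ]
FNb side [ 0.53343674 -0.23536396  0.        ]
FN scene [ 0.53222208 -0.23521172  0.09      ]
FF scene [0.57794893 0.03465259 0.09      ]
[ 0.53208417 -0.23452946  0.09233573]
catch [ 0.53247488 -0.09028038  0.09501197]
scene [(array([393,  10,   8,   9,  41], dtype=int32), array([396.85365854,  13.92682927])), (array([272, 234,  16,  18, 175], dtype=int32), array([279.24      , 242.66857143]))]
side [(array([305, 240,  17,  26, 264], dtype=int32), array([311.81060606, 251.375     ]))]
[[355, 164], [291, 308], [360, 353], [403, 222]]
hasp tip [0.50073178 0.00564911 0.16203148]
```

```bash
cat >> h.py <<'E'
yaw=np.radians(-10.5);C0=np.array([.6565,-.1145,0])
def w(p): # case mm -> world
    x,y,z=np.array(p)/1000.;c,s=np.cos(yaw),np.sin(yaw);return C0+[c*x-s*y,s*x+c*y,z]
def lid(r,t,y=0,off=11): return w([100-r*np.cos(t)+off*np.sin(t),y,95+r*np.sin(t)+off*np.cos(t)])
def hasp(r,t,off=2,y=90): return w([-120+r*np.cos(t)-off*np.sin(t),y,109.5+r*np.sin(t)+off*np.cos(t)])
E
python3 - <<'E'
from h import *
print(np.round(env.observe()['tool_rot'],3).tolist())
for nm,p in [('FN',(-100,-140,90)),('FF',(-100,140,90)),('RN',(100,-140,90)),('nose',(-108,0,105)),('haspH',(-120,90,109.5))]: print(nm,proj('scene',w(p)).round(),proj('side',w(p)).round())
for t in (.7,.8,.9,1.,1.1): print(t,proj('scene',[lid(165,t),lid(205,t,143,10),lid(205,t,-143,10)]).round().tolist(),proj('side',lid(205,t,143,10)).round())
for t in (2.1,2.3,2.5): print(t,proj('scene',hasp(72,t)).round(),proj('side',hasp(72,t)).round())
E
```

```text
[[1.0, 0.0, -0.001], [0.0, -1.0, 0.0], [-0.001, -0.0, -1.0]]
FN [[261. 313.]] [[360. 299.]]
FF [[318. 195.]] [[296. 209.]]
RN [[359. 356.]] [[449. 262.]]
nose [[288. 246.]] [[320. 245.]]
haspH [[300. 207.]] [[296. 219.]]
0.7 [[328.0, 243.0], [342.0, 167.0], [276.0, 307.0]] [[314. 148.]]
0.8 [[335.0, 243.0], [350.0, 165.0], [284.0, 309.0]] [[320. 140.]]
0.9 [[342.0, 243.0], [358.0, 164.0], [293.0, 311.0]] [[327. 133.]]
1.0 [[350.0, 244.0], [368.0, 164.0], [303.0, 314.0]] [[334. 126.]]
1.1 [[359.0, 246.0], [378.0, 164.0], [314.0, 317.0]] [[342. 120.]]
2.1 [[282. 187.]] [[277. 201.]]
2.3 [[277. 187.]] [[273. 206.]]
2.5 [[273. 188.]] [[269. 212.]]
```

The pose fits both views: yaw about -10.5°, lid about 0.88 rad, hasp about 2.4 rad. Next I'll work out the waypoints.

```bash
python3 - <<'E'
from h import *
p=env.observe()['position']*1000
def tcp(t,r=172): return w([100-r*np.cos(t)+11*np.sin(t)+14.5,0,95+r*np.sin(t)+11*np.cos(t)+22])*1000
q=p
for nm,x in [('above',tcp(1.0)+[10,0,60])]+[(t,tcp(t)) for t in (1.0,.9,.8,.7,.6,.5,.4,.3,.2,.1,.05,.0)]:
    print(nm,x.round(),(x-q).round(1)); q=x
E
```

```text
above [ 697. -120.  328.] [ 147.  -120.2   74.9]
1.0 [ 687. -120.  268.] [-10.   0. -60.]
0.9 [ 672. -117.  259.] [-14.4   2.7  -9.1]
0.8 [ 659. -115.  248.] [-13.4   2.5 -10.5]
0.7 [ 647. -113.  236.] [-12.3   2.3 -11.8]
0.6 [ 636. -111.  223.] [-11.1   2.1 -13. ]
0.5 [ 626. -109.  209.] [ -9.8   1.8 -14.1]
0.4 [ 618. -107.  194.] [ -8.3   1.5 -15. ]
0.3 [ 611. -106.  178.] [ -6.8   1.3 -15.8]
0.2 [ 605. -105.  162.] [ -5.2   1.  -16.4]
0.1 [ 602. -104.  145.] [ -3.6   0.7 -16.8]
0.05 [ 601. -104.  137.] [-1.2  0.2 -8.5]
0.0 [ 600. -104.  128.] [-0.8  0.1 -8.6]
```

Request:
{"fn": "arm_command", "kwargs": {
  "steps": [
    {"delta_pos": [0, 0, 40], "dr": [0, 0, -5]},
    {"delta_pos": [0, 0, 40], "dr": [0, 0, -5.5]},
    {"delta_pos": [37, -30, 0], "dr": [0, 0, 0]},
    {"delta_pos": [37, -30, 0], "dr": [0, 0, 0]},
    {"delta_pos": [37, -30, 0], "dr": [0, 0, 0]},
    {"delta_pos": [37, -30, 0], "dr": [0, 0, 0]},
    {"delta_pos": [0, 0, -20], "dr": [0, 0, 0]},
    {"delta_pos": [0, 0, 0], "dr": [0, 0, 0]},
    {"delta_pos": [0, 0, 0], "dr": [0, 0, 0]}
  ],
  "grip": 0
}}

```text
time_s: 1.0
position: [0.6974, -0.1195, 0.3132]
tool_rot: [[0.983, -0.182, -0.002], [-0.182, -0.983, 0.001], [-0.002, -0.0, -1.0]]
ft_force: [-0.2, 1.0, 0.5]
grip_width: 0.0
```

```bash
python3 - <<'E'
from h import *
a=snap('scene','d1.png')[90:380,190:480];b=snap('side','d2.png')[60:350,200:490]
cv2.imwrite('pics/d.png',cv2.resize(np.hstack([a,b]),(800,400),interpolation=2));o=env.observe();print(o['position'],o['ft_force'],o['q'])
E
```

```text
[ 0.69740628 -0.11917197  0.31505969] [-0.34666032 -0.30607587  1.13261983] [-1.92574310e+01  3.81421607e+01  3.58018979e+01  2.49712007e-03
  1.05967374e+02 -8.80311408e+00]
```

View pics/d.png

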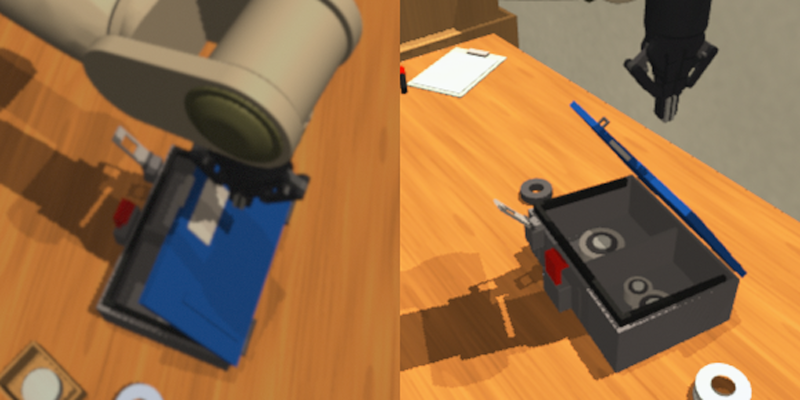

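The tool is above and behind the pad, and the lid is untouched. The finger linkage spreads wide along the jaw axis, so I'll turn the tool 90° to keep it clear of the sloping lid, then push along the arc.

Request:
{"fn": "arm_command", "kwargs": {
  "steps": [
    {"delta_pos": [-3, 0, 0], "dr": [0, 0, 8.2]},
    {"delta_pos": [-4, 0, -4], "dr": [0, 0, 8.2]},
    {"delta_pos": [-4, 0, -4], "dr": [0, 0, 8.2]},
    {"delta_pos": [0, 0, -4], "dr": [0, 0, 8.2]},
    {"delta_pos": [0, 0, -4], "dr": [0, 0, 8.2]},
    {"delta_pos": [0, 0, -4], "dr": [0, 0, 8.2]},
    {"delta_pos": [0, 0, -4], "dr": [0, 0, 8.2]},
    {"delta_pos": [0, 0, -4], "dr": [0, 0, 8.2]},
    {"delta_pos": [0, 0, -4], "dr": [0, 0, 8.2]},
    {"delta_pos": [0, 0, -4], "dr": [0, 0, 8.2]},
    {"delta_pos": [-3, 0, -7], "dr": [0, 0, 8]},
    {"delta_pos": [0, 0, 0], "dr": [0, 0, 0]}
  ]
}}

```text
time_s: 2.3
position: [0.6832, -0.1192, 0.2712]
tool_rot: [[0.18, 0.984, 0.0], [0.984, -0.18, -0.0], [-0.0, 0.0, -1.0]]
ft_force: [-0.1, -0.7, -0.6]
grip_width: -0.0003
```

Request:
{"fn": "arm_command", "kwargs": {
  "steps": [
    {"delta_pos": [-7.2, 1.4, -4.5], "dr": [0, 0, 0]},
    {"delta_pos": [-7.2, 1.3, -4.6], "dr": [0, 0, 0]},
    {"delta_pos": [-6.7, 1.3, -5.2], "dr": [0, 0, 0]},
    {"delta_pos": [-6.7, 1.2, -5.3], "dr": [0, 0, 0]},
    {"delta_pos": [-6.2, 1.2, -5.9], "dr": [0, 0, 0]},
    {"delta_pos": [-6.1, 1.1, -5.9], "dr": [0, 0, 0]}
  ]
}}

```text
time_s: 2.9
position: [0.6437, -0.1121, 0.2407]
tool_rot: [[0.186, 0.983, 0.003], [0.983, -0.186, -0.001], [-0.001, 0.003, -1.0]]
ft_force: [0.3, 0.3, 0.8]
grip_width: -0.0
```

Request:
{"fn": "arm_command", "kwargs": {
  "steps": [
    {"delta_pos": [-5.5, 1, -6.5], "dr": [0, 0, 0]},
    {"delta_pos": [-5.5, 1, -6.5], "dr": [0, 0, 0]},
    {"delta_pos": [-4.9, 0.9, -7], "dr": [0, 0, 0]},
    {"delta_pos": [-4.9, 0.9, -7], "dr": [0, 0, 0]}
  ]
}}

```text
time_s: 3.3
position: [0.6229, -0.1085, 0.2126]
tool_rot: [[0.184, 0.983, 0.001], [0.983, -0.184, -0.001], [-0.0, 0.002, -1.0]]
ft_force: [-0.6, -0.1, 1.4]
grip_width: 0.0001
```

```bash
python3 - <<'E'
from h import *
a=snap('scene','e1.png')[90:380,190:480];b=snap('side','e2.png')[60:350,200:490]
cv2.imwrite('pics/e.png',cv2.resize(np.hstack([a,b]),(800,400),interpolation=2));o=env.observe();print(o['position'],o['ft_force'])
E
```

```text
[ 0.62234748 -0.10835779  0.21140872] [ 0.14995057 -0.22173203  0.06527177]
```

View pics/e.png

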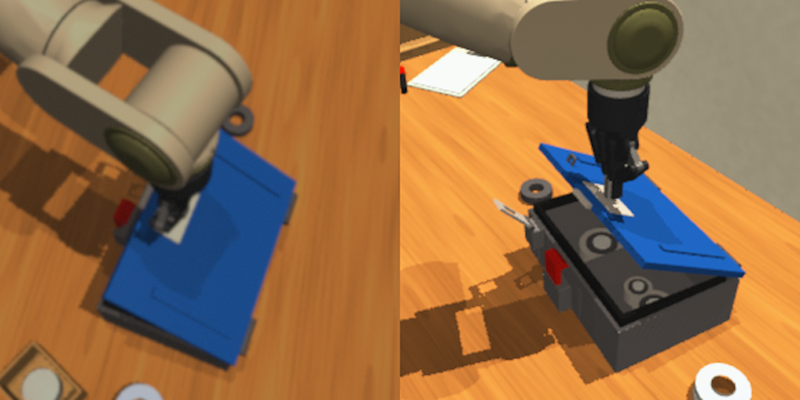

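The lid follows the fingertip, which is on the white pad, and is at about 0.5 rad. I'll keep going down.

Request:
{"fn": "arm_command", "kwargs": {
  "steps": [
    {"delta_pos": [-4.2, 0.8, -7.5], "dr": [0, 0, 0]},
    {"delta_pos": [-4.1, 0.7, -7.5], "dr": [0, 0, 0]},
    {"delta_pos": [-3.4, 0.7, -7.9], "dr": [0, 0, 0]},
    {"delta_pos": [-3.4, 0.6, -7.9], "dr": [0, 0, 0]},
    {"delta_pos": [-2.6, 0.5, -8.2], "dr": [0, 0, 0]},
    {"delta_pos": [-2.6, 0.5, -8.2], "dr": [0, 0, 0]},
    {"delta_pos": [-1.6, 0.3, -8.4], "dr": [0, 0, 0]},
    {"delta_pos": [-1, 0.2, -8.4], "dr": [0, 0, 0]},
    {"delta_pos": [0, 0, 0], "dr": [0, 0, 0]}
  ]
}}

```text
time_s: 4.3
position: [0.5997, -0.1042, 0.1465]
tool_rot: [[0.182, 0.983, -0.002], [0.983, -0.182, 0.001], [0.0, -0.002, -1.0]]
ft_force: [-0.3, 0.5, -0.3]
grip_width: -0.0001
```

Request:
{"fn": "arm_command", "kwargs": {
  "steps": [
    {"delta_pos": [0, 0, -4], "dr": [0, 0, 0]},
    {"delta_pos": [0, 0, -4], "dr": [0, 0, 0]},
    {"delta_pos": [0, 0, -3], "dr": [0, 0, 0]},
    {"delta_pos": [0, 0, 0], "dr": [0, 0, 0]}
  ]
}}

```text
time_s: 4.7
position: [0.6002, -0.1044, 0.1374]
tool_rot: [[0.182, 0.983, 0.0], [0.983, -0.182, -0.0], [-0.0, 0.0, -1.0]]
ft_force: [-2.5, -0.2, 3.5]
grip_width: 0.0
```

Request:
{"fn": "arm_command", "kwargs": {
  "steps": [
    {"delta_pos": [0, 0, -2], "dr": [0, 0, 0]},
    {"delta_pos": [0, 0, -2], "dr": [0, 0, 0]},
    {"delta_pos": [0, 0, -2], "dr": [0, 0, 0]},
    {"delta_pos": [0, 0, 0], "dr": [0, 0, 0]}
  ]
}}

```text
time_s: 5.1
position: [0.6, -0.1044, 0.1319]
tool_rot: [[0.182, 0.983, 0.0], [0.983, -0.182, -0.0], [-0.0, 0.0, -1.0]]
ft_force: [-4.7, 1.5, 7.9]
grip_width: 0.0001
```

Request:
{"fn": "arm_command", "kwargs": {
  "steps": [
    {"delta_pos": [0, 0, -1], "dr": [0, 0, 0]},
    {"delta_pos": [0, 0, -1], "dr": [0, 0, 0]},
    {"delta_pos": [0, 0, 0], "dr": [0, 0, 0]}
  ]
}}

```text
time_s: 5.4
position: [0.5999, -0.1044, 0.1303]
tool_rot: [[0.182, 0.983, 0.0], [0.983, -0.182, -0.001], [-0.001, 0.0, -1.0]]
ft_force: [-5.9, 1.9, 11.3]
grip_width: -0.0001
```

Request:
{"fn": "arm_command", "kwargs": {
  "steps": [
    {"delta_pos": [0, 0, -1], "dr": [0, 0, 0]},
    {"delta_pos": [0, 0, -1], "dr": [0, 0, 0]},
    {"delta_pos": [0, 0, 0], "dr": [0, 0, 0]}
  ]
}}

```text
time_s: 5.7
position: [0.5997, -0.1043, 0.1286]
tool_rot: [[0.182, 0.983, -0.0], [0.983, -0.182, -0.001], [-0.001, 0.0, -1.0]]
ft_force: [-7.6, 1.2, 14.2]
grip_width: -0.0
```

Request:
{"fn": "arm_command", "kwargs": {
  "steps": [
    {"delta_pos": [0, 0, -0.7], "dr": [0, 0, 0]},
    {"delta_pos": [0, 0, -0.7], "dr": [0, 0, 0]},
    {"delta_pos": [0, 0, 0], "dr": [0, 0, 0]}
  ]
}}

```text
time_s: 6.0
position: [0.5996, -0.1043, 0.1273]
tool_rot: [[0.182, 0.983, -0.0], [0.983, -0.182, -0.001], [-0.001, -0.0, -1.0]]
ft_force: [-8.7, 1.3, 16.4]
grip_width: 0.0
```

Request:
{"fn": "arm_command", "kwargs": {
  "steps": [
    {"delta_pos": [0, 0, -0.7], "dr": [0, 0, 0]},
    {"delta_pos": [0, 0, -0.7], "dr": [0, 0, 0]},
    {"delta_pos": [0, 0, 0], "dr": [0, 0, 0]}
  ]
}}

```text
time_s: 6.3
position: [0.5996, -0.1043, 0.1269]
tool_rot: [[0.182, 0.983, 0.0], [0.983, -0.182, -0.001], [-0.001, 0.001, -1.0]]
ft_force: [-11.7, 2.0, 22.6]
grip_width: 0.0004
```

Request:
{"fn": "arm_command", "kwargs": {
  "steps": [
    {"delta_pos": [0, 0, -0.7], "dr": [0, 0, 0]},
    {"delta_pos": [0, 0, 0], "dr": [0, 0, 0]}
  ]
}}

```text
time_s: 6.5
position: [0.5997, -0.1043, 0.1268]
tool_rot: [[0.182, 0.983, 0.001], [0.983, -0.182, -0.001], [-0.001, 0.001, -1.0]]
ft_force: [-12.8, 2.5, 26.8]
grip_width: 0.0003
```

The force now climbs steeply with no travel, so the lid is on its stop. I'll release and look.

Request:
{"fn": "arm_command", "kwargs": {
  "steps": [
    {"delta_pos": [0, 0, 5], "dr": [0, 0, 0]},
    {"delta_pos": [0, 0, 30], "dr": [0, 0, 0]},
    {"delta_pos": [0, 0, 40], "dr": [0, 0, 0]},
    {"delta_pos": [0, 0, 40], "dr": [0, 0, 0]},
    {"delta_pos": [-35, 0, 10], "dr": [0, 0, 0]},
    {"delta_pos": [-35, 0, 0], "dr": [0, 0, 0]},
    {"delta_pos": [-45, 0, 0], "dr": [0, 0, 0]},
    {"delta_pos": [-45, 0, 0], "dr": [0, 0, 0]},
    {"delta_pos": [0, 0, 0], "dr": [0, 0, 0]}
  ]
}}

```text
time_s: 7.4
position: [0.436, -0.1034, 0.2483]
tool_rot: [[0.183, 0.983, -0.002], [0.983, -0.183, 0.001], [0.0, -0.002, -1.0]]
ft_force: [0.9, 0.1, 0.9]
grip_width: -0.0001
```

```bash
python3 - <<'E'
from h import *
a=snap('scene','f1.png');b=snap('side','f2.png')
for n,im in(('scene',a),('side',b)):
    k,_,st,ce=cv2.connectedComponentsWithStats(red(im));print(n,[(st[i],ce[i]) for i in range(1,k) if st[i,4]>30])
a=a[150:350,230:430];b=b[150:350,250:450]
cv2.imwrite('pics/f.png',cv2.resize(np.hstack([a,b]),(800,400),interpolation=2));o=env.observe();print(o['position'],o['ft_force'])
for t in (0,.012,.04): print(t,[proj(n,[lid(205,t,y,10) for y in(-143,143)]).round(1).tolist() for n in('scene','side')])
E
```

```text
scene [(array([393,  10,   8,   9,  39], dtype=int32), array([396.8974359 ,  13.87179487])), (array([272, 234,  15,  18, 160], dtype=int32), array([279.10625, 242.45625]))]
side [(array([305, 239,  16,  27, 265], dtype=int32), array([311.72830189, 251.6       ]))]
[ 0.44011705 -0.10458084  0.248981  ] [-0.01730022 -0.11741343  1.39849459]
0 [[[257.3, 312.1], [316.5, 190.2]], [[358.4, 296.2], [292.7, 204.0]]]
0.012 [[[257.1, 311.8], [316.6, 189.7]], [[358.5, 295.3], [292.7, 203.1]]]
0.04 [[[256.9, 311.2], [316.7, 188.5]], [[358.9, 293.1], [292.8, 201.1]]]
```

View pics/f.png

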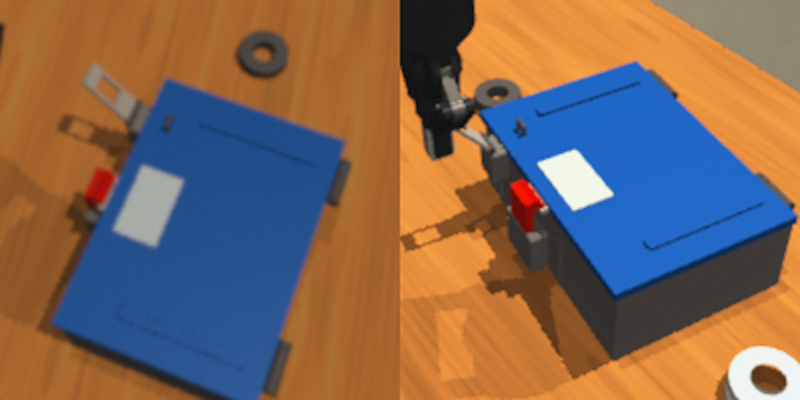

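The lid is down with the red catch at its lip, and the staple shows at scene (313,212). The hasp leans forward with its tip near scene (277,183). Next: hasp waypoints.

```bash
python3 - <<'E'
from h import *
print('staple',proj('scene',w((-80,90,112))).round(1),proj('side',w((-80,90,112))).round(1))
def tcp(x,z): return w([x-11,90,z+22])*1000
W=[('hi',-195,200),('start',-195,145),('s1',-160,147),('s2',-135,160),('s3',-124,170)]
for t,r in [(1.4,62),(1.2,62),(1.0,62),(.8,63),(.6,66),(.4,70),(.2,75),(.1,78),(0,78)]:
    W.append((t,-120+r*np.cos(t)-2*np.sin(t),109.5+r*np.sin(t)+2*np.cos(t)))
q=env.observe()['position']*1000
for n,x,z in W:
    p=tcp(x,z);print(n,p.round(),(p-q).round(1));q=p
E
```

```text
staple [[317.5 212.9]] [[313.2 212.1]]
hi [470.  12. 222.] [ 30.2 116.1 -27. ]
start [470.  12. 167.] [  0.   0. -55.]
s1 [505.   5. 169.] [34.4 -6.4  2. ]
s2 [529.   1. 182.] [24.6 -4.6 13. ]
s3 [540.  -1. 192.] [10.8 -2.  10. ]
1.4 [553.  -4. 193.] [12.4 -2.3  0.9]
1.2 [564.  -6. 190.] [11.8 -2.2 -2.9]
1.0 [575.  -8. 185.] [11.  -2.  -5.3]
0.8 [586. -10. 178.] [10.5 -1.9 -6.7]
0.6 [597. -12. 170.] [10.7 -2.  -7.7]
0.4 [607. -14. 161.] [10.2 -1.9 -9.8]
0.2 [616. -15. 148.] [  9.3  -1.7 -12.2]
0.1 [620. -16. 141.] [ 4.2 -0.8 -7.1]
0 [621. -16. 134.] [ 0.6 -0.1 -7.8]
```

Staple and far-corner pixels say the far end is about 6 mm nearer in -x (yaw closer to -9°), so I'm shifting the waypoints by -5 mm in x.

Request:
{"fn": "arm_command", "kwargs": {
  "steps": [
    {"delta_pos": [0, 40, 0], "dr": [0, 0, 0]},
    {"delta_pos": [0, 40, 0], "dr": [0, 0, 0]},
    {"delta_pos": [20, 36, -10], "dr": [0, 0, 0]},
    {"delta_pos": [5, 0, -27], "dr": [0, 0, 0]},
    {"delta_pos": [0, 0, -25], "dr": [0, 0, 0]},
    {"delta_pos": [0, 0, -20], "dr": [0, 0, 0]},
    {"delta_pos": [0, 0, 0], "dr": [0, 0, 0]}
  ]
}}

```text
time_s: 8.2
position: [0.4654, 0.012, 0.1642]
tool_rot: [[0.182, 0.983, -0.004], [0.983, -0.182, 0.001], [0.0, -0.004, -1.0]]
ft_force: [-0.2, 0.0, 1.2]
grip_width: 0.0
```

```bash
python3 - <<'E'
from h import *
a=snap('scene','g1.png')[110:310,200:400];b=snap('side','g2.png')[110:310,200:400]
cv2.imwrite('pics/g.png',cv2.resize(np.hstack([a,b]),(800,400),interpolation=2));o=env.observe();print(o['position'],o['ft_force'])
E
```

```text
[0.4662676  0.01156852 0.1667301 ] [ 0.40759807 -0.04415544  0.32612964]
```

View pics/g.png

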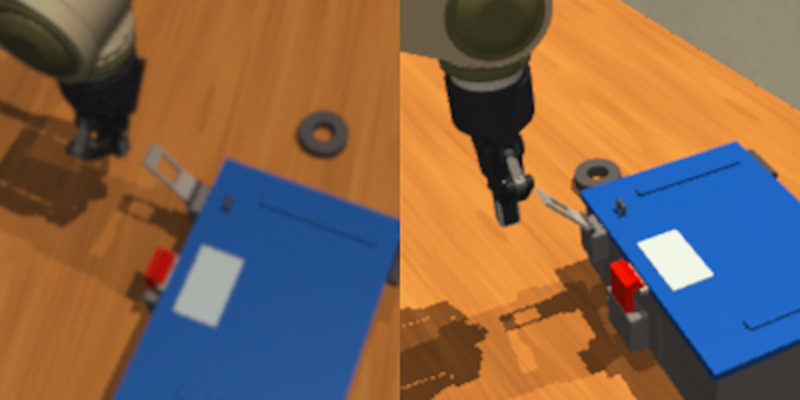

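The finger stands in front of the hasp's end at about the right height. I'll sweep it over.

Request:
{"fn": "arm_command", "kwargs": {
  "steps": [
    {"delta_pos": [9, -1.6, 0], "dr": [0, 0, 0]},
    {"delta_pos": [9, -1.6, 0], "dr": [0, 0, 0]},
    {"delta_pos": [9, -1.6, 1], "dr": [0, 0, 0]},
    {"delta_pos": [8, -1.5, 1], "dr": [0, 0, 0]},
    {"delta_pos": [8, -1.5, 4], "dr": [0, 0, 0]},
    {"delta_pos": [8, -1.5, 4], "dr": [0, 0, 0]},
    {"delta_pos": [8, -1.6, 5], "dr": [0, 0, 0]},
    {"delta_pos": [5.5, -1, 5], "dr": [0, 0, 0]},
    {"delta_pos": [5.5, -1, 5], "dr": [0, 0, 0]},
    {"delta_pos": [6, -1, 0.5], "dr": [0, 0, 0]},
    {"delta_pos": [6, -1, 0.4], "dr": [0, 0, 0]},
    {"delta_pos": [6, -1.1, -1.5], "dr": [0, 0, 0]},
    {"delta_pos": [6, -1.1, -1.5], "dr": [0, 0, 0]},
    {"delta_pos": [5.5, -1, -2.6], "dr": [0, 0, 0]},
    {"delta_pos": [5.5, -1, -2.7], "dr": [0, 0, 0]}
  ]
}}

```text
time_s: 9.8
position: [0.5706, -0.0076, 0.1837]
tool_rot: [[0.182, 0.983, -0.0], [0.983, -0.182, 0.0], [0.0, -0.0, -1.0]]
ft_force: [-1.0, 0.2, -1.1]
grip_width: 0.0
```

```bash
python3 - <<'E'
from h import *
a=snap('scene','i1.png')[110:310,200:400];b=snap('side','i2.png')[110:310,200:400]
cv2.imwrite('pics/i.png',cv2.resize(np.hstack([a,b]),(800,400),interpolation=2));o=env.observe();print(o['position'],o['ft_force'])
E
```

```text
[ 0.57063949 -0.00765536  0.18331813] [0.16359183 0.33714924 0.61784818]
```

View pics/i.png

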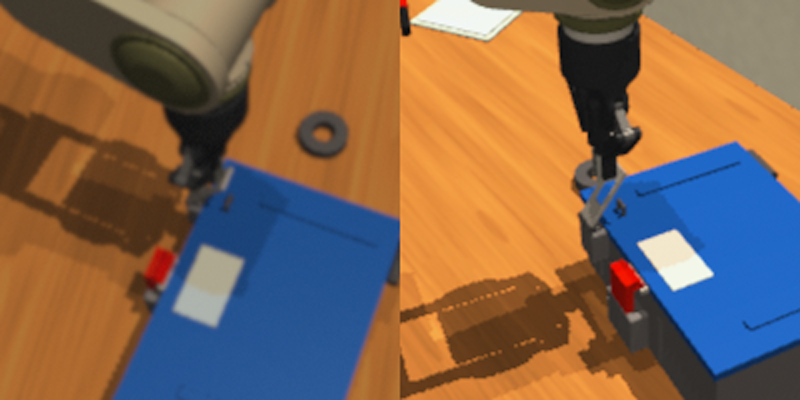

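The hasp is past upright and leaning over the lid, with the finger on its outer face. I'll carry on down.

Request:
{"fn": "arm_command", "kwargs": {
  "steps": [
    {"delta_pos": [5.2, -1, -3.3], "dr": [0, 0, 0]},
    {"delta_pos": [5.2, -1, -3.4], "dr": [0, 0, 0]},
    {"delta_pos": [5.3, -1, -3.8], "dr": [0, 0, 0]},
    {"delta_pos": [5.3, -1, -3.9], "dr": [0, 0, 0]},
    {"delta_pos": [5.1, -1, -4.9], "dr": [0, 0, 0]},
    {"delta_pos": [5.1, -1, -4.9], "dr": [0, 0, 0]},
    {"delta_pos": [4.7, -0.8, -6], "dr": [0, 0, 0]},
    {"delta_pos": [4.6, -0.8, -6], "dr": [0, 0, 0]},
    {"delta_pos": [4, -0.8, -7], "dr": [0, 0, 0]},
    {"delta_pos": [0, 0, -3], "dr": [0, 0, 0]},
    {"delta_pos": [0, 0, -2], "dr": [0, 0, 0]},
    {"delta_pos": [0, 0, 0], "dr": [0, 0, 0]}
  ]
}}

```text
time_s: 11.1
position: [0.6146, -0.0158, 0.1359]
tool_rot: [[0.182, 0.983, 0.0], [0.983, -0.182, -0.0], [-0.0, 0.0, -1.0]]
ft_force: [-0.5, 0.8, 0.1]
grip_width: 0.0001
```

Request:
{"fn": "arm_command", "kwargs": {
  "steps": [
    {"delta_pos": [0, 0, -1.5], "dr": [0, 0, 0]},
    {"delta_pos": [0, 0, -1], "dr": [0, 0, 0]},
    {"delta_pos": [0, 0, 0], "dr": [0, 0, 0]}
  ]
}}

```text
time_s: 11.4
position: [0.6147, -0.0159, 0.1351]
tool_rot: [[0.182, 0.983, 0.002], [0.983, -0.182, -0.001], [-0.0, 0.002, -1.0]]
ft_force: [-5.2, 0.1, 9.6]
grip_width: -0.0
```

Stiff contact at TCP z = 0.135, which fits a flat hasp. I'll lift off and check.

Request:
{"fn": "arm_command", "kwargs": {
  "steps": [
    {"delta_pos": [0, 0, 10], "dr": [0, 0, 0]},
    {"delta_pos": [0, 0, 40], "dr": [0, 0, 0]},
    {"delta_pos": [0, 0, 45], "dr": [0, 0, 0]},
    {"delta_pos": [-40, 0, 20], "dr": [0, 0, 0]},
    {"delta_pos": [-45, 0, 0], "dr": [0, 0, 0]},
    {"delta_pos": [-45, 0, 0], "dr": [0, 0, 0]},
    {"delta_pos": [-45, 0, 0], "dr": [0, 0, 0]},
    {"delta_pos": [0, 0, 0], "dr": [0, 0, 0]},
    {"delta_pos": [0, 0, 0], "dr": [0, 0, 0]}
  ]
}}

```text
time_s: 12.3
position: [0.4395, -0.016, 0.2492]
tool_rot: [[0.183, 0.983, 0.002], [0.983, -0.183, -0.001], [-0.0, 0.002, -1.0]]
ft_force: [1.0, 0.8, 1.7]
grip_width: 0.0
```

```bash
python3 - <<'E'
from h import *
A=snap('scene','j1.png');B=snap('side','j2.png');a=A[160:260,260:360];b=B[160:260,270:370]
cv2.imwrite('pics/j.png',cv2.resize(np.hstack([a,b]),(800,400),interpolation=2));o=env.observe();print(o['position'],o['ft_force'])
for n,im,f in(('scene',A,'f1'),('side',B,'f2')):
    d=cv2.absdiff(im,cv2.imread(f'pics/{f}.png'))
    print(n,'bystander diff', d[345:400,180:320].mean() if n=='scene' else d[325:400,340:460].mean())
    print(n,'tip flat/0.1/0.2',[proj(n,hasp(72,t)+[-.006,0,0]).round(1).tolist() for t in(0,.1,.2)])
E
```

```text
[ 0.44071424 -0.01612691  0.24874145] [ 0.37884959 -0.38054531  0.13446209]
scene bystander diff 1.7365367965367966
scene tip flat/0.1/0.2 [[[328.8, 217.7]], [[328.5, 216.1]], [[328.0, 214.5]]]
side bystander diff 1.6455185185185186
side tip flat/0.1/0.2 [[[324.2, 208.9]], [[324.0, 206.5]], [[323.5, 204.1]]]
```

View pics/j.png

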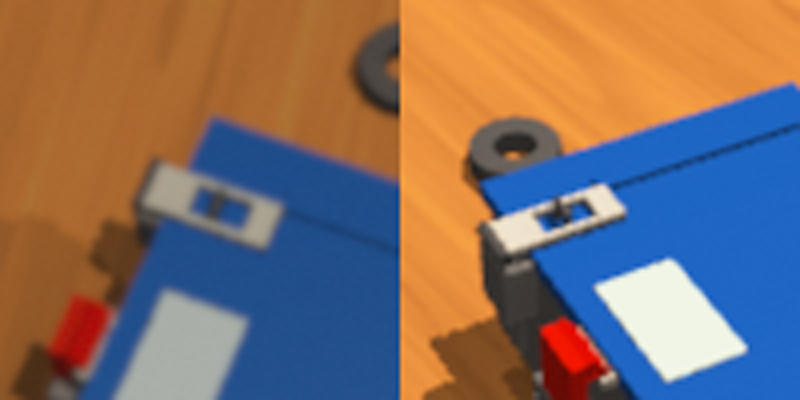

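The hasp lies flat with the staple in its slot: its tip is at scene (328.8,217.5), where 328.8,217.7 is predicted for flat. The bystanders look unchanged. The pictures can't separate 0.012 from 0.03 rad on the lid, so I'll probe the pad lightly for its rest height. The stop was at z = 0.1268; a latched lid should touch at about 0.129, an unlatched one at 0.131 or above.

Request:
{"fn": "arm_command", "kwargs": {
  "steps": [
    {"delta_pos": [40, -29, 0], "dr": [0, 0, 0]},
    {"delta_pos": [40, -29, 0], "dr": [0, 0, 0]},
    {"delta_pos": [40, -30, 0], "dr": [0, 0, 0]},
    {"delta_pos": [39, 0, 0], "dr": [0, 0, 0]},
    {"delta_pos": [0, 0, -40], "dr": [0, 0, 0]},
    {"delta_pos": [0, 0, -40], "dr": [0, 0, 0]},
    {"delta_pos": [0, 0, -25], "dr": [0, 0, 0]},
    {"delta_pos": [0, 0, -9], "dr": [0, 0, 0]},
    {"delta_pos": [0, 0, 0], "dr": [0, 0, 0]},
    {"delta_pos": [0, 0, 0], "dr": [0, 0, 0]},
    {"delta_pos": [0, 0, 0], "dr": [0, 0, 0]}
  ]
}}

```text
time_s: 13.5
position: [0.5995, -0.1041, 0.1359]
tool_rot: [[0.182, 0.983, 0.003], [0.983, -0.182, -0.001], [-0.001, 0.003, -1.0]]
ft_force: [-0.4, -0.1, 0.1]
grip_width: -0.0002
```

Request:
{"fn": "arm_command", "kwargs": {
  "steps": [
    {"delta_pos": [0, 0, -2], "dr": [0, 0, 0]},
    {"delta_pos": [0, 0, -2], "dr": [0, 0, 0]},
    {"delta_pos": [0, 0, 0], "dr": [0, 0, 0]},
    {"delta_pos": [0, 0, 0], "dr": [0, 0, 0]}
  ]
}}

```text
time_s: 13.9
position: [0.5987, -0.1039, 0.1304]
tool_rot: [[0.182, 0.983, 0.0], [0.983, -0.182, -0.0], [-0.0, 0.0, -1.0]]
ft_force: [-0.3, -0.1, 0.5]
grip_width: 0.0002
```

Request:
{"fn": "arm_command", "kwargs": {
  "steps": [
    {"delta_pos": [0, 0, -0.7], "dr": [0, 0, 0]},
    {"delta_pos": [0, 0, 0], "dr": [0, 0, 0]},
    {"delta_pos": [0, 0, 0], "dr": [0, 0, 0]}
  ]
}}

```text
time_s: 14.2
position: [0.5987, -0.1039, 0.1296]
tool_rot: [[0.182, 0.983, -0.0], [0.983, -0.182, 0.0], [0.0, -0.0, -1.0]]
ft_force: [-0.1, -0.6, 0.6]
grip_width: 0.0002
```

There's no contact down to z = 0.1296, so the lid is below about 0.017 rad and latched. I'll retreat and hand in.

Request:
{"fn": "arm_command", "kwargs": {
  "steps": [
    {"delta_pos": [0, 0, 20], "dr": [0, 0, 0]},
    {"delta_pos": [0, 0, 45], "dr": [0, 0, 0]},
    {"delta_pos": [0, 0, 45], "dr": [0, 0, 0]},
    {"delta_pos": [-20, 0, 20], "dr": [0, 0, 0]},
    {"delta_pos": [0, 0, 0], "dr": [0, 0, 0]},
    {"delta_pos": [0, 0, 0], "dr": [0, 0, 0]},
    {"delta_pos": [0, 0, 0], "dr": [0, 0, 0]}
  ]
}}

```text
time_s: 14.9
position: [0.5787, -0.1038, 0.258]
tool_rot: [[0.182, 0.983, -0.002], [0.983, -0.182, 0.001], [0.001, -0.003, -1.0]]
ft_force: [-0.0, -0.0, 0.1]
grip_width: -0.0
```

```bash
python3 -c "
from h import *
B=snap('side','k2.png');d=cv2.absdiff(B,cv2.imread('pics/j2.png'));print('side diff lid/hasp',d[195:225,290:330].mean());o=env.observe();print(o['position'],o['ft_force'])
env.close_job()"
```

```text
side diff lid/hasp 2.894722222222222
[ 0.57871282 -0.10382178  0.25797278] [-0.19315785 -0.24283624 -0.51008703]
the job is handed in; nothing more can be done
```

The lid is shut and latched, the hasp lies flat over the staple, and I handed the job in at about 15 s. No verdict was reported.

- **Lid:** I swung it down with closed fingers on the pad and pressed until it hit its stop, at up to about 27 N vertically. After release I probed the pad lightly. There was no contact down to TCP z = 0.1296 m, against 0.1268 m at the stop, so the lid sits below about 0.017 rad. An unlatched lid would have touched at about 0.131 m.
- **Hasp:** The last close-up shows the staple through the slot, and the hasp's tip within 1 px of its flat position in the scene view, about 3 px in the side view.
- **Disagreement:** When I pressed the hasp down, contact came about 2 mm higher than a perfectly flat hasp would give. That is roughly 0.03 rad, within the 0.1 rad limit.
- **Bystanders:** The image areas around the carton and pulley were unchanged after the lid was shut. I checked the bearing only by eye. The arm kept clear of all three.

The arm was clear of everything at hand-in, with force readings within noise.

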